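# Serve the sugars from the tilting caddy and lock it

### The arm

A 6-joint arm with a two-finger parallel gripper is mounted at the origin on the work surface. World frame = base frame: x ahead of the robot, y to its left, z up, the work surface at z = 0. Lengths are in m, angles in rad, forces in N, time in s.
With the tool pointing down it reaches from about 0.3 to 0.85 m from the base axis. Payload 5.4 kg.
Tool frame: the origin (TCP) lies midway between the tips of the shut fingers; the grasp point (between the pads) lies 19 mm behind it; z points along the fingers, y is the line along which they close (so a half turn about z gives the same grasp; the last joint's range is limited). The gripper opens to 85 mm and grips with 20 to 120 N. Pads are 22 mm wide; open, the fingers measure 114 mm over their backs; the gripper's body (76 mm by 85 mm) begins 54 mm behind the grasp point. The pads swing forward as they close: fully open they stand 13 mm farther back than shut.
Start: joints at [0.894, 0.158, 1.597, -0, 1.386, -0.21], TCP at [0.259, 0.513, 0.204] pointing down, gripper open.
Joint ranges: [-2.91, 2.91], [-0.94, 2.29], [0.18, 2.7], [-1.29, 4.43], [0.17, 2.64], [-3, 3]. Speed limits (rad/s): [2.57, 2.57, 3.14, 3.14, 3.14, 3.14].

### API

Orientations are given as [roll, pitch, yaw] about the fixed x, y, z axes, in that order (R = Rz(yaw) Ry(pitch) Rx(roll)).
In Python, from rig import robot, capture gives the robot as it stands.
- The arm moves only by the shell command python3 -m handwheel 'ROWS'. ROWS is JSON, a list of rows, each a list of 7 numbers: the turn, a rotation vector about the tool's x, y, z normalised to -1 to 1, where 1 is 360 degrees, then the shift along the tool's x, y, z normalised to -1 to 1, where 1 is 1000 mm, then the opening, from 0 (shut) to 1 (fully open). In form: [[wx, wy, wz, dx, dy, dz, gripper], ...]. A call has 1 to 8 rows; each row is the pose to reach, as a shift and turn from the pose commanded when the call began, along the tool's axes at that moment, turning the shorter way round; what a row does not reach only later rows make up. A row lasts 1/8 s, in which the tool goes at most 62.5 mm and 10.7 degrees, less where a joint would pass 70% of its speed; a pose out of reach is approached as far as the arm can. A call with a number of a shift or a turn outside -1 to 1 is refused whole. A call with a gripper value outside its range is refused whole. The fingers move at their own pace and stop on an object; the grip force is fixed at half the most. Time passes only in rows, so rows that repeat a pose let the fingers close. It gives the time, the measured TCP pose, the force, the opening and the grip force at its end, in the units of the state.
- robot.read_state(): the state, without advancing time (a new reading comes with each control period).
- capture(name): name is "side" or "top"; returns a dict with "img" (420x560x3 uint8, blue, green, red), "intrinsics" (3x3 intrinsics, pixels), "rvec" (rotation vector, rad) and "tvec" (3), from world to camera coordinates, as OpenCV has them. Camera axes: x right, y down, z forward; pixel columns grow to the right and rows downward; lengths in m; the calibration is good to about 2 mm. A picture is of the moment at which its call begins. There is no depth.
- robot.finish_job(): hands the job in; it is judged then, once.
The state is a dict: "clock": time; "joints": joint angles; "joint_velocities": joint speeds; "tau": joint torques, N m; "position": TCP position; "orientation": TCP orientation; "wrist_force": force on the tool from outside, world axes, zero at the start; "wrist_torque": the same for the moment, N m; "width": finger opening in m; "finger_force": force on a finger pad.
Only numpy, scipy, OpenCV 4.12 (cv2) and the standard library are available. Lean on these libraries where they do the work, as an engineer would, in place of code of your own. Each camera call takes 0.05 s, during which the arm holds its last target. There are 200 camera calls.

### The job

Refill the glass dish: push the handle of the tilting sugar caddy forward just far enough that its flap swings open and all four wrapped sugars slide into the dish, never tipping it past about 45 degrees. Let the caddy swing back level so that its flap hangs shut, then turn the black lock lever on its pivot upright, in line with the pointer on the stand. Do not touch the sugars with the gripper, and leave the dish and everything else where it stands.

Things in the scene. Friction and masses are not known exactly. Their poses are not given: they have to be found in the camera images.
- stand: Steel stand of the sugar caddy, fixed. Origin on the table, below the middle of the caddy's tilt axis, which runs along y 120 mm up. -x is 'forward', where it pours (to the dish). Base 160 x 140 mm; upright cheeks 36 mm wide, 132 mm high at y = -62 and +62 mm; an 8 mm wide steel pointer on the cheek at y = -62, x = 0 (top 159 mm up) marks where the lock lever belongs.
- caddy (a joint): Tilt in rad: 0 level on its stop, grows as the mouth (forward end) goes down; past 0.85 is too far. Box 175 mm long (x -85 to +90 mm from the axis), 92 wide, from 26 mm below to 32 above the axis; black floor, clear sides and top. Rear weight and damper swing it back level when let go; 2 to 4 N at the handle tips it. Sugars slip at about 0.25 to 0.45 and can need a little more to pass the flap.
- bail (a point): Middle of the cross-bar of the steel hoop standing on the caddy's top: bar 10 mm thick, 72 mm long along the stand's y, 85 mm straight above the tilt axis (205 mm above the table) when level, 48 mm clear of the caddy's top. Push it forward from behind; it swings about the tilt axis at 85 mm radius. Axes: the caddy's.
- flap (a joint): Opening of the flap that closes the caddy's mouth, in rad relative to the caddy: 0 shut. An aluminium plate 88 x 52 mm hinged along the mouth's top edge, swinging freely: it hangs open by itself about as far as the caddy is tilted, and shut when the caddy is level.
- collar (a joint): Lock collar in rad: black 36 mm ring on the tilt axis outside the cheek, with a radial lever. 0: lever leans 50 degrees back (+x of the stand); grows as it is pushed forward (-x); 0.87: upright, in line with the pointer = locked (0.72 to 1.02 accepted); travel ends at 1.5. Stays where left; about 1 N at its tip turns it.
- lever_tip (a point): Centre of the 18 mm ball at the end of the lock lever, 86 mm from the tilt axis, in the plane y = -79 mm of the stand; the lever is a 9 mm square bar.
- dish: Square clear glass dish 150 x 150 mm, 30 mm high, walls and floor 5 mm, standing in front of the stand under the caddy's mouth. Origin under its centre.
- pod0: Creamer pod beside the stand, on the lock lever side, 38 mm diameter, 22 mm high; origin under its centre. Leave alone.
- pod1: Creamer pod behind the stand, 38 mm diameter, 22 mm high; origin under its centre. Leave alone.
- teaspoon: Steel teaspoon lying on the table, 140 mm long. Leave alone.
- cup: White mug, 80 mm diameter, 70 mm high. Leave alone.
- papercups: Stack of white paper cups , 83 mm diameter, 170 mm high. Leave alone.
- jar: Amber glass jar, 64 mm diameter, 110 mm high. Leave alone.
- podtray: Glass tray of creamer pods, 130 x 110 x 40 mm. Leave alone.
- basket: Round brown basket of spoons, 150 mm diameter, 75 mm high. Leave alone.
- sugar0_mid (a point): Centre of a wrapped sugar, a white paper-wrapped block 36 x 24 x 13 mm, 12 g, lying at first on the caddy's floor (98 mm above the table), long side along the caddy.
- sugar1_mid (a point): Centre of a wrapped sugar, a white paper-wrapped block 36 x 24 x 13 mm, 12 g, lying at first on the caddy's floor (98 mm above the table), long side along the caddy.
- sugar2_mid (a point): Centre of a wrapped sugar, a white paper-wrapped block 36 x 24 x 13 mm, 12 g, lying at first on the caddy's floor (98 mm above the table), long side along the caddy.
- sugar3_mid (a point): Centre of a wrapped sugar, a white paper-wrapped block 36 x 24 x 13 mm, 12 g, lying at first on the caddy's floor (98 mm above the table), long side along the caddy.
Mind the look-alikes: they are no part of the job. What is shaped like the dish but blue or purple is not meant.

How it is judged:
On the way, in this order (a step that is already met when the one before it is completed fails the run):
1. the caddy is tipped and its flap swings open (value of joint caddy above 0.18 rad and value of joint flap above 0.1 rad), for 0.05 s.
2. all four sugars are in the dish (x of sugar0_mid in the frame of dish between -0.072 and 0.072 m and y of sugar0_mid in the frame of dish between -0.072 and 0.072 m and z of each of sugar0_mid, sugar1_mid, sugar2_mid, sugar3_mid in the frame of dish below 0.04 m and x of sugar1_mid in the frame of dish between -0.072 and 0.072 m and y of sugar1_mid in the frame of dish between -0.072 and 0.072 m and x of sugar2_mid in the frame of dish between -0.072 and 0.072 m and y of sugar2_mid in the frame of dish between -0.072 and 0.072 m and x of sugar3_mid in the frame of dish between -0.072 and 0.072 m and y of sugar3_mid in the frame of dish between -0.072 and 0.072 m), for 0.1 s.
3. the caddy is level again and the lock lever is upright at its mark (value of joint caddy below 0.06 rad and value of joint collar between 0.72 and 1.02 rad), for 0.2 s.
At the end, for the whole second after the job is handed in: All four sugars lie at rest inside the upright dish, the caddy is level (within 0.06 rad), its flap is shut (within 0.08 rad) and the lock lever is upright in line with the pointer (within 0.15 rad) (all of step 2 and all of step 3 and value of joint flap below 0.08 rad and angle between dish's own z axis and vertical below 0.06 rad and linear speed of each of sugar0, sugar1, sugar2, sugar3 below 0.02 m/s); the robot touches nothing.
It fails at once if the caddy is tipped past 0.85 rad (value of joint caddy above 0.85 rad).
It fails at once if the gripper touches a sugar (contact force between the fingers and sugar0 above 0.3 N or contact force between the fingers and sugar1 above 0.3 N or contact force between the fingers and sugar2 above 0.3 N or contact force between the fingers and sugar3 above 0.3 N).
It fails at once if the dish is moved more than 25 mm (distance of dish from where it was at the start of the episode above 0.025 m).
It fails at once if a bystander is moved more than 30 mm (distance of any of pod0, pod1, teaspoon, cup, papercups, jar, podtray, basket from where it was at the start of the episode above 0.03 m).
It also fails if it takes over 54 s, if anything falls off the work surface, if the arm or the gripper's body presses on something with over 40 N, if the wrist force passes 120 N, or if a joint passes its speed limit or range.

## Working session

There is one attempt and no reset: what is moved stays moved. The work goes in short steps, Python scripts to look and compute and a shell command to move; the robot and the scene stay as the last step left them, time stands still between calls to the robot, and variables do not carry over. Pictures are saved under pics/ and viewed, at most 10 in all, crops included, and the job is handed in when it is done.

```bash
mkdir -p pics; python3 - <<'E'
from rig import robot,capture
import cv2,numpy as np
for n in("side","top"):
    c=capture(n);cv2.imwrite(f"pics/{n}0.png",c["img"]);np.savez(f"{n}0.npz",**c)
    R=cv2.Rodrigues(c["rvec"])[0];print(n,(-R.T@np.ravel(c["tvec"])).round(3),R.round(2).tolist())
s=robot.read_state();print(s)
E
```

```text
side [-0.167 -0.687  1.204] [[0.71, -0.71, -0.0], [-0.54, -0.53, -0.65], [0.46, 0.46, -0.76]]
top [ 0.335 -0.029  1.373] [[-0.01, -1.0, -0.01], [-0.99, 0.02, -0.13], [0.13, 0.01, -0.99]]
{'clock': 0.1, 'joints': array([ 8.93853039e-01,  1.59011698e-01,  1.59813286e+00,  1.00877932e-06,
        1.38621071e+00, -2.10117778e-01]), 'joint_velocities': array([ 9.93098326e-05, -1.86086376e-03, -2.73760402e-03,  6.79166652e-04,
        2.18977834e-04,  6.40265274e-04]), 'tau': array([ 1.55176946e-03, -3.96984673e+01, -3.32340074e+01, -1.63422515e-04,
        4.06199382e-03, -1.34859999e-05]), 'position': array([0.25842265, 0.51298161, 0.20348768]), 'orientation': array([-3.13986901e+00, -3.68607515e-04,  2.67476664e+00]), 'wrist_force': array([-0.65388279, -0.07928531, -1.03379842]), 'wrist_torque': array([0.00809294, 0.00877885, 0.01446759]), 'finger_force': 0.0, 'width': 0.08531251761589079}
```

View pics/side0.png

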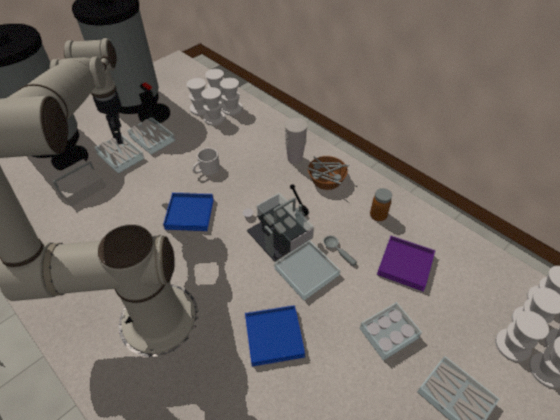

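View pics/top0.png

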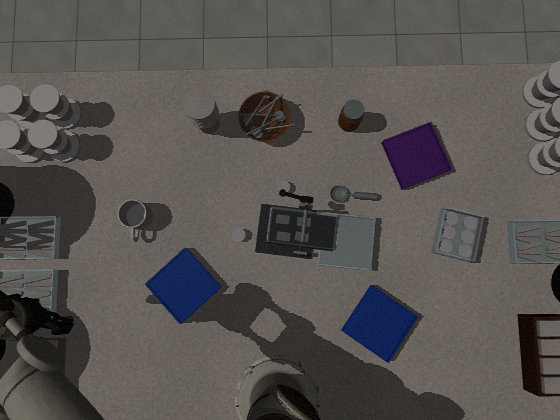

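The top view shows the caddy at about (290,230), with its mouth and the clear dish at (348,242) to its right, so "forward" is roughly world -y. The lever's black ball is near (283,193). The pods are near (291,186) and (238,235), and the spoon is at (355,194).

Dish candidates: the clear one at (348,242), which I choose. I rule out the blue ones at (184,286) and (380,323), the purple one at (417,156) and the pod tray at (460,235). Next is a close crop to check this.

```bash
python3 - <<'E'
import cv2,numpy as np
t=cv2.imread("pics/top0.png")[170:280,220:390];s=cv2.imread("pics/side0.png")[170:305,230:370]
a=cv2.resize(t,(680,440),interpolation=2)[:, :]
cv2.imwrite("pics/ct.png",cv2.convertScaleAbs(a,alpha=1.6))
cv2.imwrite("pics/cs.png",cv2.convertScaleAbs(cv2.resize(s,None,fx=4,fy=4,interpolation=2),alpha=1.4))
E
```

```text
(no output)
```

View pics/ct.png

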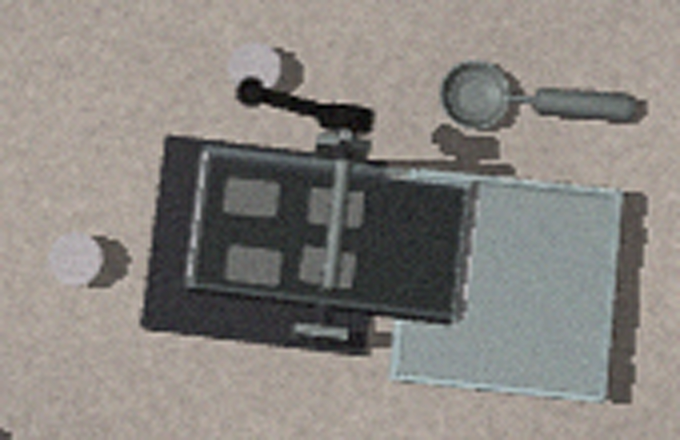

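View pics/cs.png

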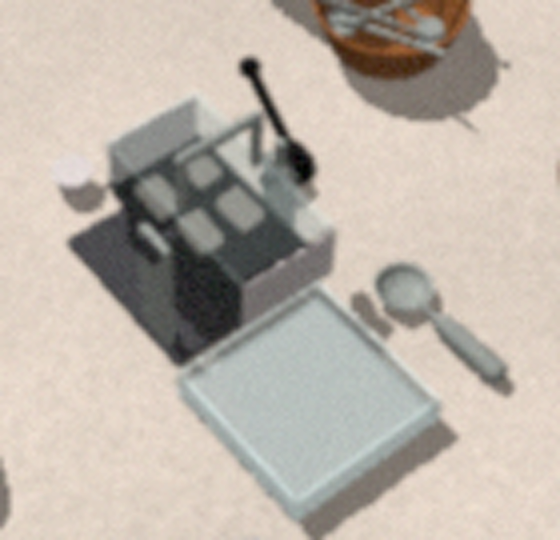

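The crops confirm the choice. In the top crop, the bail bar runs from (342,160) to (330,288), the lever ball is at (250,92), the stand base corners are at (165,137), (143,325) and (368,353), and the clear dish is under the mouth. In the side crop, the bail bar runs from (180,165) to (258,118) and the ball is at (250,66).

```bash
cat > h.py <<'E'
import cv2,numpy as np
def ray(n,p,f="0"):
    c=np.load(f"{n}{f}.npz");R=cv2.Rodrigues(c["rvec"])[0];t=np.ravel(c["tvec"])
    return -R.T@t, R.T@np.linalg.solve(c["intrinsics"],[p[0],p[1],1.])
def onz(n,p,z,f="0"):
    o,d=ray(n,p,f);return o+d*(z-o[2])/d[2]
def tri(pt,ps,f="0"):
    o,d=ray("top",pt,f);q,e=ray("side",ps,f)
    k=np.linalg.lstsq(np.c_[d,-e],q-o,rcond=None)[0];a,b=o+k[0]*d,q+k[1]*e
    return (a+b)/2,np.linalg.norm(a-b)
T=lambda x,y:(220+(x+.5)/4-.5,170+(y+.5)/4-.5)
S=lambda x,y:(230+(x+.5)/4-.5,170+(y+.5)/4-.5)
E
python3 - <<'E'
from h import *
np.set_printoptions(precision=4,suppress=True)
print("tip",tri(T(250,92),S(250,66)),onz("top",T(250,92),.175))
a,b=onz("top",T(342,160),.205),onz("top",T(330,288),.205);print("bail top",a,b,(a+b)/2,np.linalg.norm(a-b))
a,b=onz("side",S(258,118),.205),onz("side",S(180,165),.205);print("bail side",a,b,(a+b)/2,np.linalg.norm(a-b))
B=[onz("top",T(*p),.006) for p in((165,137),(143,325),(368,353))];print("base",B,(B[0]+B[2])/2)
v=B[1]-B[2];w=B[0]-B[1];print("yaw x",np.arctan2(v[1],v[0]),"yaw -y",np.arctan2(w[1],w[0])+np.pi/2,np.linalg.norm(v),np.linalg.norm(w))
D=[onz("top",T(*p),.03) for p in((392,380),(605,400),(620,190))];v=D[0]-D[1];print("dish",(D[0]+D[2])/2,np.arctan2(v[1],v[0]))
print("pods",onz("top",T(255,65),.022),onz("top",T(77,258),.022))
E
```

```text
tip (array([ 0.5406, -0.0244,  0.1815]), np.float64(0.0010862662478458571)) [ 0.5413 -0.024   0.175 ]
bail top [ 0.493  -0.0799  0.205 ] [ 0.4147 -0.071   0.205 ] [ 0.4538 -0.0754  0.205 ] 0.07884086977731487
bail side [ 0.4901 -0.0821  0.205 ] [ 0.4154 -0.0735  0.205 ] [ 0.4527 -0.0778  0.205 ] 0.07513844217361093
base [array([0.5385, 0.0383, 0.006 ]), array([0.4038, 0.0552, 0.006 ]), array([ 0.3818, -0.104 ,  0.006 ])] [ 0.4602 -0.0328  0.006 ]
yaw x 1.433026293770838 yaw -y 1.4464585021035994 0.1606847544795442 0.13573699512536208
dish [ 0.4272 -0.2004  0.03  ] 1.463516599602077
pods [ 0.5871 -0.0272  0.022 ] [0.4509 0.1004 0.022 ]
```

```bash
python3 -m handwheel '[[0,0,0,0,0,-0.06,0],[0.03,0,0,0,0,-0.06,0],[0,0,0.05,-0.08,-0.075,-0.06,0],[0,0,0.08,-0.14,-0.13,-0.06,0],[0,0,0.11,-0.2,-0.185,-0.06,0],[0,0,0.14,-0.26,-0.24,-0.06,0],[0,0,0.17,-0.32,-0.295,-0.06,0],[0,0,0.196,-0.37,-0.34,-0.06,0]]'
cat >> h.py <<'E'
from scipy.spatial.transform import Rotation as Ro
def togo(p,yaw=None):
    from rig import robot
    s=robot.read_state();R=Ro.from_euler("xyz",s["orientation"]);print("t",s["clock"],"pos",s["position"].round(4),"rpy",s["orientation"].round(4),"F",s["wrist_force"].round(1))
    print("shift",(R.inv().apply(np.array(p)-s["position"])).round(4))
    if yaw is not None: print("turn",((R.inv()*Ro.from_euler("xyz",[np.pi,0,yaw])).as_rotvec()/2/np.pi).round(4))
X=np.array([np.cos(1.44),np.sin(1.44),0]);Y=np.array([-X[1],X[0],0]);O=np.array([.4535,-.0775,0])
W=lambda x,y,z:O+x*X+y*Y+[0,0,z]
E
python3 -c "
from h import *
togo(W(.05,0,.25),1.44)"
```

```text
clock: 1.1
position: [0.3908, 0.1605, 0.2642]
orientation: [-3.14, 0.001, 1.578]
wrist_force: [0.9, 0.1, 0.1]
width: 0.0001
finger_force: 0.0
t 1.1 pos [0.3908 0.1605 0.2642] rpy [-3.1403e+00  8.0000e-04  1.5778e+00] F [0.9 0.1 0.1]
shift [-0.1889  0.0679  0.0142]
turn [-0.0002  0.0001  0.0219]
```

```bash
python3 -m handwheel '[[0,0,0.022,-0.06,0.022,0.01,0],[0,0,0.022,-0.12,0.045,0.01,0],[0,0,0.022,-0.189,0.068,0.014,0],[0,0,0.022,-0.189,0.068,0.014,0],[0,0,0.022,-0.189,0.068,0.045,0],[0,0,0.022,-0.189,0.068,0.076,0],[0,0,0.022,-0.189,0.068,0.076,0],[0,0,0.022,-0.189,0.068,0.076,0]]'
python3 - <<'E'
from h import *
from rig import capture
togo(W(.016,0,.186),1.44)
o=[]
for n,(a,b) in dict(top=(170,220),side=(170,230)).items():
    c=capture(n);np.savez(f"{n}1.npz",**c);o.append(cv2.resize(c["img"][a:a+140,b:b+140],(400,400),interpolation=2))
cv2.imwrite("pics/b.png",cv2.convertScaleAbs(np.hstack(o),alpha=1.4))
E
```

```text
clock: 2.1
position: [0.4615, -0.0254, 0.1897]
orientation: [-3.142, 0.001, 1.446]
wrist_force: [0.4, -0.8, -0.6]
width: -0.0001
finger_force: 0.0
t 2.1 pos [ 0.4615 -0.0254  0.1897] rpy [-3.1415e+00  1.3000e-03  1.4464e+00] F [ 0.4 -0.8 -0.6]
shift [-0.0367 -0.0014  0.0037]
turn [-0.      0.0002  0.001 ]
```

View pics/b.png

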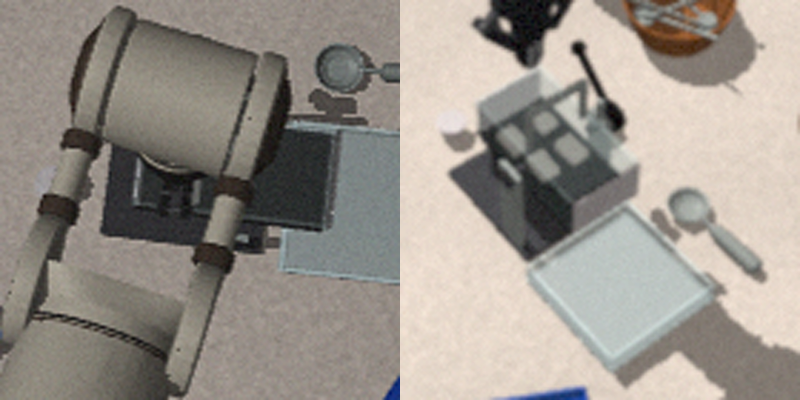

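The picture shows the shut fingers behind the bail (tip at about (530,60) in the right half, bar middle at about (560,103)). They are clear of the lever.

```bash
python3 -m handwheel '[[0,0,0.001,-0.018,-0.001,0.002,0],[0,0,0.001,-0.03,-0.001,0.003,0],[0,0,0.001,-0.035,-0.001,0.003,0],[0,0,0.001,-0.041,-0.001,0.003,0],[0,0,0.001,-0.047,-0.001,0.004,0],[0,0,0.001,-0.053,-0.001,0.006,0],[0,0,0.001,-0.059,-0.001,0.008,0],[0,0,0.001,-0.063,-0.001,0.009,0]]'
python3 - <<'E'
from h import *
from rig import capture
togo(W(.016-.085*np.sin(.5),0,.186-.010),1.44)
o=[]
for n,(a,b) in dict(top=(170,220),side=(170,230)).items():
    c=capture(n);np.savez(f"{n}2.npz",**c);o.append(cv2.resize(c["img"][a:a+140,b:b+140],(400,400),interpolation=2))
cv2.imwrite("pics/c.png",cv2.convertScaleAbs(np.hstack(o),alpha=1.4))
E
```

```text
clock: 3.2
position: [0.4523, -0.0888, 0.182]
orientation: [-3.141, 0.002, 1.44]
wrist_force: [-7.2, 0.6, 16.6]
width: -0.0001
finger_force: 8.3
t 3.2 pos [ 0.4523 -0.0888  0.182 ] rpy [-3.1406e+00  2.2000e-03  1.4396e+00] F [-7.2  0.6 16.6]
shift [-0.0133 -0.0003  0.006 ]
turn [-0.0002  0.0004 -0.0001]
```

View pics/c.png

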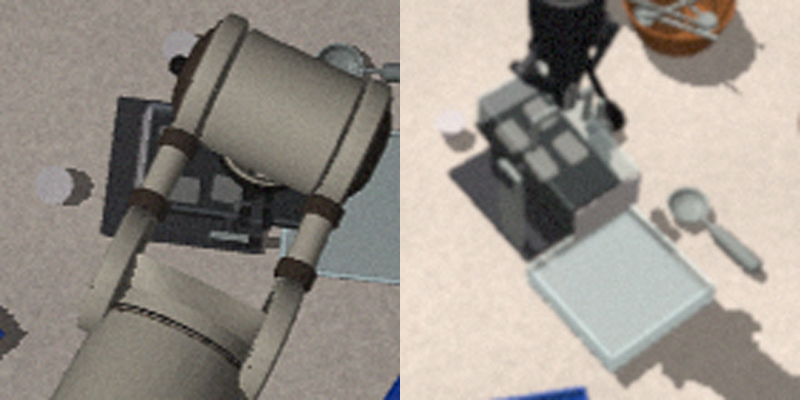

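The caddy has begun to tip: the front edge is slightly lower. But there's an upward force of 16 N that I don't expect, so I'll look closer before pushing on.

```bash
python3 - <<'E'
from h import *
from rig import robot
o=[cv2.resize(np.load(f"side{k}.npz")["img"][165:235,250:320],(400,400),interpolation=2) for k in "12"]
a=np.hstack(o).astype(float)/255
cv2.imwrite("pics/d.png",(255*a**.55).astype(np.uint8))
s=robot.read_state();print(s["clock"],s["wrist_force"],s["wrist_torque"],s["finger_force"],s["tau"])
E
```

```text
3.3 [-5.92408362  0.43537802 14.93702366] [ 0.18240439  1.20372377 -0.00574531] 7.357204779982567 [-1.93461031e-02 -2.15400088e+01 -2.86155546e+01  6.09001424e-01
 -2.07182877e+00 -1.33286475e-02]
```

View pics/d.png

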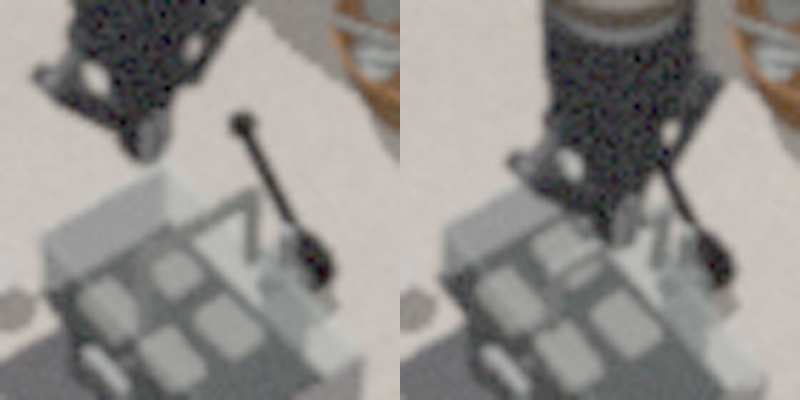

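The fingers sit behind the bar, with the tilt at roughly 0.25 rad and no sugars moved yet. The vertical load suggests the fingers are too deep on the hoop. I'll back off, raise the tip so that only its last few mm engage, and push again.

```bash
python3 -m handwheel '[[0,0,0,0.01,0,-0.005,0],[0,0,0,0.03,0,-0.012,0],[0,0,0,0.035,0,-0.013,0],[0,0,0,0.035,0,-0.013,0]]'; python3 -m handwheel '[[0,0,0,-0.006,0,0,0],[0,0,0,-0.012,0,0,0],[0,0,0,-0.018,0,0.0005,0],[0,0,0,-0.023,0,0.001,0]]'
python3 -c "
from h import *
togo(W(.016-.085*np.sin(.3),0,.194-.0038),1.44)"
```

```text
clock: 3.8
position: [0.4566, -0.0533, 0.1922]
orientation: [-3.14, 0.001, 1.44]
wrist_force: [-0.6, -0.3, 0.2]
width: 0.0003
finger_force: 0.0
clock: 4.3
position: [0.4536, -0.0769, 0.1915]
orientation: [-3.14, 0.001, 1.439]
wrist_force: [-0.6, 0.7, -0.3]
width: -0.0002
finger_force: 0.0
t 4.3 pos [ 0.4536 -0.0769  0.1915] rpy [-3.1400e+00  1.2000e-03  1.4386e+00] F [-0.6  0.7 -0.3]
shift [-0.0097 -0.      0.0013]
turn [-0.0002  0.0002 -0.0002]
```

```bash
python3 - <<'E'
from h import *
from rig import capture,robot
c=capture("side");np.savez("side3.npz",**c)
R=cv2.Rodrigues(c["rvec"])[0]
P=lambda p:cv2.projectPoints(np.array([p],float),c["rvec"],c["tvec"],c["intrinsics"],None)[0].ravel()
s=robot.read_state();tip=s["position"]
for nm,p in(("tip",tip),("barm",W(0,0,.205)),("barR",W(0,-.036,.205)),("barL",W(0,.036,.205)),("barm.3",W(-.025,0,.201))):print(nm,((P(p)-[250,165])*600/70).round())
a=cv2.resize(c["img"][165:235,250:320],(600,600),interpolation=2)/255.
cv2.imwrite("pics/e.png",(255*a**.55).astype(np.uint8));print(s["wrist_torque"],s["wrist_force"])
E
```

```text
tip [296. 365.]
barm [297. 341.]
barR [377. 294.]
barL [215. 388.]
barm.3 [340. 391.]
[-0.03519452 -0.0030146  -0.03573507] [-0.18538028 -0.99665129 -0.13025424]
```

View pics/e.png

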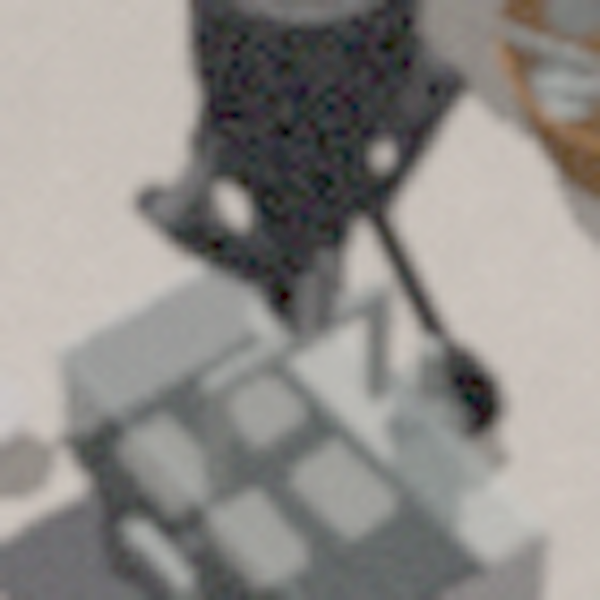

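The projected level bar (377,294) to (215,388) matches the picture, so the caddy is level. The visible fingertip ends at about (305,335), above the bar. So the real tip is about 20 mm higher than I assumed and was riding on top of the bar. I'll go behind the bar and lower by about 21 mm.

```bash
python3 -m handwheel '[[0,0,0,0.02,0,0,0],[0,0,0,0.04,0,0,0],[0,0,0,0.04,0,0.012,0],[0,0,0,0.04,0,0.0215,0],[0,0,0,0.04,0,0.0215,0]]'; python3 -m handwheel '[[0,0,0,-0.01,0,0,0],[0,0,0,-0.02,0,0,0],[0,0,0,-0.025,0,0,0],[0,0,0,-0.03,0,0,0],[0,0,0,-0.035,0,0.0005,0]]'
python3 - <<'E'
from h import *
from rig import robot
togo(W(.016-.085*np.sin(.3),0,.17-.0038),1.44);print(robot.read_state()["wrist_torque"])
E
```

```text
clock: 4.97
position: [0.4579, -0.0369, 0.1685]
orientation: [-3.137, 0.001, 1.439]
wrist_force: [0.0, 0.7, -0.3]
width: -0.0001
finger_force: 0.0
clock: 5.6
position: [0.4545, -0.0715, 0.1698]
orientation: [-3.141, 0.001, 1.439]
wrist_force: [0.6, 1.9, 1.6]
width: -0.0002
finger_force: 1.3
t 5.6 pos [ 0.4545 -0.0715  0.1698] rpy [-3.1407e+00  9.0000e-04  1.4394e+00] F [0.6 1.9 1.6]
shift [-0.0152 -0.0002  0.0036]
turn [-0.0001  0.0001 -0.0001]
[ 0.37125492 -0.0482837  -0.00125615]
```

Now there is true contact from behind: +y is about 2 N, the torque arm is about 0.195 m, and there's no vertical jam. Pushing on.

```bash
python3 -m handwheel '[[0,0,0,-0.005,0,0.0005,0],[0,0,0,-0.01,0,0.001,0],[0,0,0,-0.014,0,0.003,0],[0,0,0,-0.018,0,0.004,0],[0,0,0,-0.022,0,0.006,0],[0,0,0,-0.025,0,0.007,0],[0,0,0,-0.027,0,0.008,0],[0,0,0,-0.027,0,0.008,0]]'
python3 - <<'E'
from h import *
from rig import capture,robot
togo(W(.016-.085*np.sin(.55),0,.17-.0125),1.44);print(robot.read_state()["wrist_torque"])
o=[]
for n,(a,b) in dict(top=(170,220),side=(170,230)).items():
    c=capture(n);np.savez(f"{n}4.npz",**c);o.append(cv2.resize(c["img"][a:a+140,b+20*(n=="top"):b+140+20*(n=="top")],(400,400),interpolation=2))
cv2.imwrite("pics/f.png",cv2.convertScaleAbs(np.hstack(o),alpha=1.6))
E
```

```text
clock: 6.6
position: [0.4506, -0.0982, 0.1614]
orientation: [-3.14, 0.001, 1.439]
wrist_force: [0.2, 1.3, -0.4]
width: 0.0002
finger_force: 0.9
t 6.6 pos [ 0.4506 -0.0982  0.1614] rpy [-3.1397e+00  1.3000e-03  1.4391e+00] F [ 0.2  1.3 -0.4]
shift [-0.0075  0.0002  0.0039]
turn [-0.0003  0.0002 -0.0001]
[ 0.31949088 -0.06920022  0.00814902]
```

View pics/f.png

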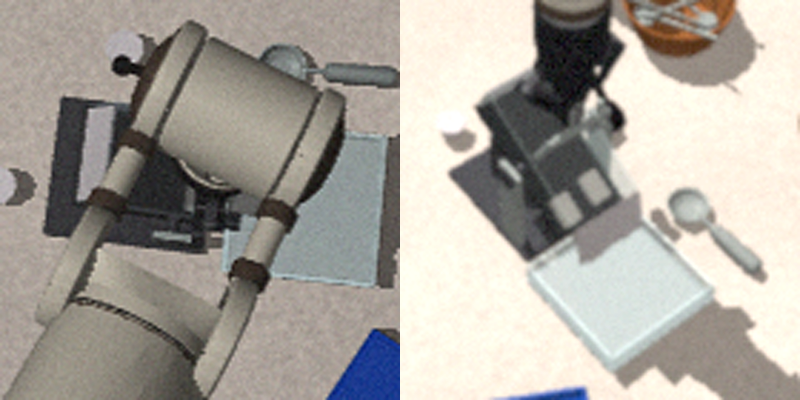

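Tilt is about 0.45 rad and the flap is open at about (610,225). Two sugars show near the mouth at (565,210) and (593,185). I'll hold briefly and track the change numerically.

```bash
cat >> h.py <<'E'
def look(f):
    from rig import capture
    c=capture("side");np.savez(f"side{f}.npz",**c)
    P=lambda L:cv2.projectPoints(np.array(L,float),c["rvec"],c["tvec"],c["intrinsics"],None)[0].reshape(-1,2)
    D=np.array([.4272,-.2004,0]);ax=np.array([.107,.994,0]);ay=np.array([-.994,.107,0])
    q=P([D+.066*(i*ax+j*ay)+[0,0,.007] for i,j in((1,1),(1,-1),(-1,-1),(-1,1))])
    cq=P([W(x,y,.1) for x,y in((.08,.04),(.08,-.04),(-.11,-.04),(-.11,.04))])
    g=cv2.cvtColor(c["img"],cv2.COLOR_BGR2GRAY).astype(int)
    b=cv2.cvtColor(np.load("side4.npz")["img"],cv2.COLOR_BGR2GRAY).astype(int)
    for nm,qq in(("dish",q),("caddy",cq)):
        m=np.zeros(g.shape,np.uint8);cv2.fillConvexPoly(m,qq.astype(int),1)
        d=(abs(g-b)>14)&(m>0);k,_,st,ce=cv2.connectedComponentsWithStats(d.astype(np.uint8))
        print(nm,[(int(s[4]),*c_.round().astype(int).tolist()) for s,c_ in zip(st[1:],ce[1:]) if s[4]>8])
E
python3 -m handwheel '[[0,0,0,-0.002,0,0.001,0],[0,0,0,-0.003,0,0.002,0],[0,0,0,-0.003,0,0.002,0],[0,0,0,-0.003,0,0.002,0]]'
python3 -c "
from h import *
togo(W(.016-.085*np.sin(.55),0,.17-.0125))
look('5')"
```

```text
clock: 7.2
position: [0.4505, -0.1011, 0.1597]
orientation: [-3.14, 0.001, 1.439]
wrist_force: [-0.1, 1.0, 0.9]
width: 0.0001
finger_force: 0.9
t 7.2 pos [ 0.4505 -0.1011  0.1597] rpy [-3.1403e+00  1.4000e-03  1.4393e+00] F [-0.1  1.   0.9]
shift [-0.0046 -0.0001  0.0022]
dish [(336, 305, 265)]
caddy [(35, 284, 219), (108, 298, 235), (85, 288, 242), (11, 307, 238), (10, 313, 242)]
```

```bash
python3 -m handwheel '[[0,0,0,-0.001,0,0.0005,0],[0,0,0,-0.002,0,0.001,0],[0,0,0,-0.002,0,0.001,0],[0,0,0,-0.002,0,0.001,0],[0,0,0,-0.002,0,0.001,0],[0,0,0,-0.002,0,0.001,0]]'
python3 - <<'E'
from h import *
togo(W(.016-.085*np.sin(.55),0,.17-.0125))
look('6')
o=[cv2.resize(np.load(f"side{k}.npz")["img"][200:300,265:345],(400,500),interpolation=2) for k in "56"]
cv2.imwrite("pics/g.png",cv2.convertScaleAbs(np.hstack(o),alpha=1.25))
a,b=[np.load(f"side{k}.npz")["img"].astype(int) for k in "56"];print((abs(a-b).max(2)[200:300,265:345]>25).sum())
E
```

```text
clock: 8.0
position: [0.4502, -0.103, 0.1586]
orientation: [-3.14, 0.001, 1.439]
wrist_force: [0.1, 1.2, -0.3]
width: 0.0001
finger_force: 0.8
t 8.0 pos [ 0.4502 -0.103   0.1586] rpy [-3.1402e+00  1.3000e-03  1.4393e+00] F [ 0.1  1.2 -0.3]
shift [-0.0027 -0.      0.0011]
dish [(330, 305, 265)]
caddy [(66, 284, 220), (124, 299, 235), (84, 288, 242), (13, 313, 242)]
28
```

View pics/g.png

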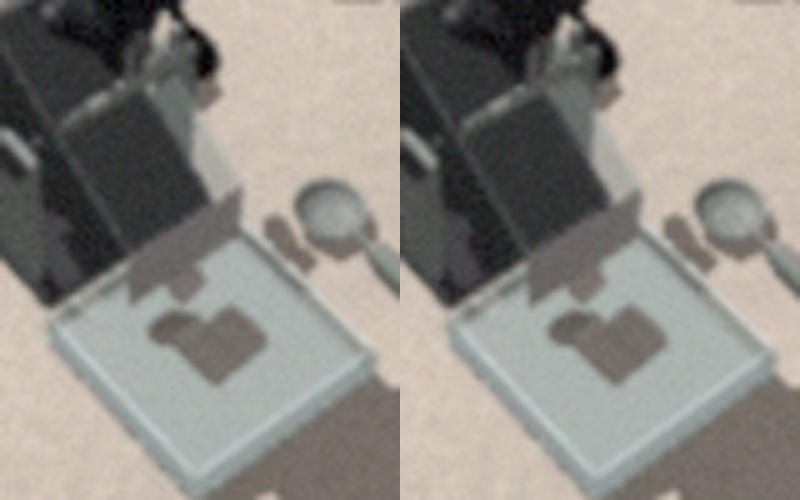

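Both frames show the sugars out: one at about (185,280), the rest clustered at about (175,328) to (240,335) in the dish, with the caddy floor empty. I'll tip slightly more so none stays on the flap, then ease back and raise clear.

```bash
python3 -m handwheel '[[0,0,0,-0.003,0,0.0015,0],[0,0,0,-0.006,0,0.003,0],[0,0,0,-0.006,0,0.003,0],[0,0,0,-0.006,0,0.003,0],[0,0,0,0.004,0,-0.001,0],[0,0,0,0.014,0,-0.004,0],[0,0,0,0.024,0,-0.007,0],[0,0,0,0.034,0,-0.01,0]]'
python3 -m handwheel '[[0,0,0,0.01,0,0,0],[0,0,0,0.02,0,0,0],[0,0,0,0.03,0,-0.005,0],[0,0,0,0.04,0,-0.04,0],[0,0,0,0.05,0,-0.09,0],[0,0,0,0.09,0,-0.1,0],[0,0,0,0.14,0,-0.1,0],[0,0,0,0.14,0,-0.1,0]]'
python3 - <<'E'
from h import *
togo(W(.1,-.079,.175),1.44)
look('7')
a,b=[np.load(f"side{k}.npz")["img"].astype(int) for k in "07"];d=(abs(a-b).max(2)>30).astype(np.uint8)[170:305,230:370]
k,_,st,ce=cv2.connectedComponentsWithStats(d);print([(int(s[4]),*(c+[230,170]).round().astype(int).tolist()) for s,c in zip(st[1:],ce[1:]) if s[4]>10])
E
```

```text
clock: 9.05
position: [0.4548, -0.0685, 0.1689]
orientation: [-3.14, 0.001, 1.44]
wrist_force: [0.2, 1.4, -0.0]
width: -0.0002
finger_force: 0.3
clock: 10.05
position: [0.4731, 0.0723, 0.2688]
orientation: [-3.14, 0.001, 1.444]
wrist_force: [-0.1, -0.7, -0.9]
width: 0.0001
finger_force: 0.0
t 10.05 pos [0.4731 0.0723 0.2688] rpy [-3.1405e+00  7.0000e-04  1.4439e+00] F [-0.1 -0.7 -0.9]
shift [-0.0513  0.079   0.0937]
turn [-0.0002  0.0001  0.0006]
dish [(381, 305, 263)]
caddy [(113, 280, 215), (23, 267, 217), (12, 261, 217), (422, 297, 239)]
[(27, 282, 204), (46, 280, 212), (77, 269, 219), (83, 290, 222), (84, 280, 227), (61, 301, 255), (37, 333, 261), (215, 307, 268), (753, 349, 293), (37, 231, 294)]
```

```bash
python3 - <<'E'
from h import *
from rig import capture
a,b=[np.load(f"side{k}.npz")["img"] for k in "07"]
for y in (256,260,264):print([tuple(a[y,x].tolist()) for x in range(327,341,4)],[tuple(b[y,x].tolist()) for x in range(327,341,4)])
c=capture("top");np.savez("top7.npz",**c);t=np.load("top0.npz")["img"].astype(int)
d=(abs(c["img"].astype(int)-t).max(2)>25).astype(np.uint8);d[:160]=0;d[300:]=0;d[:,:220]=0;d[:,400:]=0
k,l,st,ce=cv2.connectedComponentsWithStats(d)
for i in range(1,k):
    if st[i,4]>10: print(st[i],ce[i].round(),c["img"][l==i].mean(0).round(),t[l==i].mean(0).round())
g=cv2.cvtColor(c["img"],6);print(g[214:272:2,316:382:3])
E
```

```text
[(142, 151, 156), (138, 147, 158), (134, 143, 153), (138, 148, 158)] [(143, 150, 157), (138, 148, 157), (139, 150, 159), (139, 147, 157)]
[(107, 114, 114), (145, 151, 159), (135, 144, 155), (139, 148, 157)] [(89, 92, 89), (93, 97, 99), (119, 127, 136), (140, 147, 159)]
[(131, 135, 129), (111, 116, 115), (144, 151, 157), (142, 152, 162)] [(135, 137, 131), (93, 93, 91), (103, 108, 109), (142, 152, 162)]
[ 220  166   46  134 2187] [244. 227.] [45. 49. 52.] [ 90.  94. 100.]
[ 346  208   54   91 1215] [389. 247.] [49. 52. 55.] [ 94.  99. 105.]
[295 210  12  32 171] [301. 227.] [35. 35. 33.] [71. 73. 71.]
[276 215  14   9 110] [282. 219.] [32. 31. 30.] [65. 67. 66.]
[307 218   4   9  32] [308. 222.] [31. 31. 30.] [64. 65. 65.]
[277 231  13  10 111] [283. 236.] [31. 32. 30.] [65. 66. 66.]
[336 230  19  19 268] [346. 239.] [49. 51. 53.] [93. 93. 87.]
[305 233   4   9  26] [306. 237.] [32. 32. 29.] [65. 66. 65.]
[249 284  23  16 249] [258. 293.] [ 97. 102. 108.] [49. 51. 55.]
[[ 42  85  99  90  90  91 103 116 107  91  77  54  43  49  54  54 107 112
  109 107 104 109]
 [ 27  31  31  34  35  46
[... 1879 characters left out ...]
6  97  96  93  95  93  96  95
   97  52  52 108]
 [104 102  94  98 101  95  90  95  95  98  97  91  99 100  99  94  96  94
   95  50  50 108]
 [107 103  96  94  98  89  91 102  96  96  98  96  95  98  97  98  94  97
   95  51  53 110]
 [103  98  99  98  94  98  99  97  96  94  93  98  93  91  94  95  94  97
   96  51  50 102]
 [107 104 120 119 102  97  98  98  97  99  94  98  95  98  94  93  93  93
  100  53  51 106]
 [109 101 107  93  93  97 105 122 117 112 103  89  93  92  94  95  92  97
  104  54  48 100]
 [106 105 105 102 104 103 104 102 103  95  91  95  97 117 116 114 102  91
  103  51  49 108]
 [102  98 109 101 103 107 104 106 101 107 103 101 102  99 106 102  90 102
   81  51  52 104]]
```

The top view confirms it: all four places in the caddy are empty, there's a sugar cluster in the dish around (346,239), and nothing new lies outside except arm shadow. Now the lever: go behind the ball, lower, and push.

```bash
python3 -m handwheel '[[0,0,0,-0.01,0.05,0,0],[0,0,0,-0.021,0.088,0,0],[0,0,0,-0.021,0.088,0.03,0],[0,0,0,-0.021,0.088,0.07,0],[0,0,0,-0.021,0.088,0.11,0],[0,0,0,-0.021,0.088,0.124,0],[0,0,0,-0.021,0.088,0.124,0]]'
python3 -c "
from h import *
togo(W(.019,-.088,.145),1.44)
print(onz('side',(301,255),.02),onz('side',(307,268),.02))"
```

```text
clock: 11.02
position: [0.557, 0.0364, 0.144]
orientation: [-3.139, 0.001, 1.438]
wrist_force: [-0.1, -0.4, 0.2]
width: -0.0003
finger_force: 0.0
t 11.025 pos [0.557  0.0364 0.144 ] rpy [-3.1387e+00  1.4000e-03  1.4382e+00] F [-0.1 -0.4  0.2]
shift [-0.1074  0.0004 -0.0009]
turn [-0.0005  0.0002 -0.0003]
[ 0.45237157 -0.15446842  0.02      ] [ 0.42964439 -0.20205707  0.02      ]
```

```bash
python3 -m handwheel '[[0,0,0,-0.015,0,0,0],[0,0,0,-0.025,0,0,0],[0,0,0,-0.034,0,0,0],[0,0,0,-0.043,0,0,0],[0,0,0,-0.052,0,0,0],[0,0,0,-0.06,0,0,0],[0,0,0,-0.06,0,0,0]]'; python3 -m handwheel '[[0,0,0,-0.01,0,0,0],[0,0,0,-0.02,0,0,0],[0,0,0,-0.03,0,0,0],[0,0,0,-0.038,0,0,0],[0,0,0,-0.044,0,0,0],[0,0,0,-0.047,0,0,0],[0,0,0,-0.047,0,0,0]]'
python3 -c "
from h import *
togo(W(.019,-.088,.145),1.44)"
```

```text
clock: 11.9
position: [0.5498, -0.023, 0.1446]
orientation: [-3.141, 0.001, 1.439]
wrist_force: [1.3, 0.1, 0.4]
width: 0.0003
finger_force: 0.5
clock: 12.78
position: [0.5432, -0.0692, 0.1442]
orientation: [-3.14, 0.001, 1.439]
wrist_force: [-0.2, 0.5, 0.7]
width: 0.0001
finger_force: 0.0
t 12.775 pos [ 0.5432 -0.0692  0.1442] rpy [-3.1398e+00  1.5000e-03  1.4391e+00] F [-0.2  0.5  0.7]
shift [-0.0009  0.0001 -0.0008]
turn [-0.0003  0.0002 -0.0001]
```

Back off, raise clear, then measure the lever by its black ball in the top and side images.

```bash
python3 -m handwheel '[[0,0,0,0.02,0,0,0],[0,0,0,0.05,0,0,0],[0,0,0,0.08,0,-0.03,0],[0,0,0,0.12,0,-0.09,0],[0,0,0,0.17,0,-0.13,0],[0,0,0,0.22,0,-0.13,0],[0,0,0,0.27,0,-0.13,0],[0,0,0,0.27,0,-0.13,0]]'
cat > m.py <<'E'
from h import *
from rig import capture
for n in("top","side"):
    c=capture(n);np.savez(f"{n}8.npz",**c)
    P=lambda p:cv2.projectPoints(np.array([p],float),c["rvec"],c["tvec"],c["intrinsics"],None)[0].ravel()
    g=cv2.cvtColor(c["img"],6);pts={a:P(W(-.086*np.sin(a-.873),-.079,.12+.086*np.cos(a-.873))).round(1) for a in(0,.3,.6,.87,1.15,1.4)}
    print(n,{k:(v.tolist(),round(float(cv2.getRectSubPix(g,(3,3),tuple(map(float,v))).mean()))) for k,v in pts.items()})
    x,y=P(W(0,-.079,.18)).astype(int);print(x-22,y-18);print(g[y-18:y+16:2,x-22:x+22:2])
E
python3 m.py
```

```text
clock: 13.78
position: [0.578, 0.2036, 0.2737]
orientation: [-3.139, 0.0, 1.445]
wrist_force: [0.2, -0.7, -0.4]
width: -0.0
finger_force: 0.0
top {0: ([281.5, 193.0], 78), 0.3: ([289.1, 192.7], 56), 0.6: ([298.6, 193.0], 59), 0.87: ([307.9, 193.9], 13), 1.15: ([317.4, 195.2], 53), 1.4: ([325.1, 196.6], 54)}
285 177
[[108  99 106 106 110 104 109 112 102  55  54  60  52  51  54  69 105 112
  104 105 103 100]
 [104 108 110 106 109 105 107  52  59  56  59  51  51  52  60  52 107 106
  109 105 109 112]
 [114 104 104 109 105 109  51  50  55  54  56  54  53  47  56  58  59  53
   48  52  46  49]
 [116 114  54  52  63  50  52  59  59  54  55  51  54  57  55  56  56  54
   53  59  55  48]
 [114 113 107  55  55  55  59  58  56  61  60  55  56  57  56  54  56  55
   53  60  52  52]
 [ 57  61  57  54  54  61  54  57  54  62  54  48  57  57  54  51  52  58
   54  53  56  51]
 [ 62  56  57  56  52  58  58  53  56  60  53  53  55  54  47  55  55  59
   55  50  56  55]
 [ 65  57  56  53  57  56  52  52  55  59  50  19   5  32  55  60  56  54
   56  55  50  48]
 [ 52  53  53  53  58  53  50  67 116  
[... 1861 characters left out ...]
3  41  63 156 157 156 158 158
  160 156 158 158]
 [143 144 150 114  82  68  69 139 155 159 144  29  83 156 156 159 158 159
  158 158 160 158]
 [139 114  84  71  87 102  66 136 154 155 135  24  94 155 160 157 161 159
  159 154 157 160]
 [ 88  70  81 110 152 115  73 151 154 139 125  18 105 153 157 156 157 155
  159 161 160 157]
 [ 65 100 131 142 144 115  71 149 126  85  37  15 104 156 157 158 152 156
  155 159 157 158]
 [ 54 103 140 143 142 108  67 119 102  58  25   7  42 135 156 155 157 154
  157 158 158 158]
 [ 47  56 101 138 143 114  77 101  90  63  33   2   6  91 156 152 153 155
  157 159 159 155]
 [ 46  45  55 103 138 137 129 101  95  87  64   9   4  62 152 155 156 155
  154 158 158 157]]
```

The ball sits at the 0.87 rad projection in both views (side (305,193), top (309,193.5)), so the lever is upright. After the pour, the only changes on the caddy were the missing sugars, so it's level and shut. Handing in.

```bash
python3 -c "
from rig import robot
print(robot.finish_job())"
```

```text
the job is handed in; nothing more can be done
None
```

I handed the job in at about 14 s: by the camera images, all four sugars are in the dish, the caddy is level with its flap shut, and the lock lever is upright; the hand-in gave no verdict.

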